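Press down three tappet plungers in order

TASK

Get the three tappets standing in the wells of the wooden board ready for fitting: press their plungers down with a light push on top, first the flat-topped one, then the one with the roller, and last the one with the small ball-shaped end, each down to its stop or nearly so. Go gently, without ramming them, and leave the tappets in their wells: do not lift or shift them. Leave the valve, the spring and the red cup beside them where they are.

Things in the scene. Friction and masses are not known exactly. Their poses are not given: they have to be found in the camera images.
- flat_top (a point): centre of the top of the flat tappet's plunger: a plain flat steel disc 28 mm across, which stands 20 mm above the tappet's body when fully up (42 mm above the board, 77 mm above the bench). The point moves down with the plunger; z up
- flat_plunger (a joint): plunger travel of the flat tappet in m: 0 is fully up, 0.012 is its stop, fully down; it starts between 0 and 0.002. It slides straight down under a vertical push of about 3 to 5 N and stays wherever it is left (no spring return). At 0.012 it reaches its stop; pushed on past that, its top gives up to 6 mm more on a stiff inner spring (from 5.5 N, 2 N for each mm, then hard) and comes back up when let go
- flat_tappet: body of the flat tappet: a steel cylinder 34 mm across and 34 mm tall, standing loose in a 12 mm deep well of the board with 1.5 mm clearance all round, so 22 mm of it shows; about 190 g with its plunger. The body's origin is the centre of its underside, z up, about 23 mm above the bench. It is not to be lifted or pushed away
- roller_top (a point): top of the roller tappet's plunger, midway along the roller: a small steel roller lying level between two cheeks, roller 20 mm in diameter and 16 mm long, 26 mm over the lower cheeks, whose highest line stands 32 mm above the tappet's body when fully up (89 mm above the bench). The point moves down with the plunger; z up
- roller_plunger (a joint): plunger travel of the roller tappet in m: 0 is fully up, 0.012 is its stop, fully down; it starts between 0 and 0.002. It slides straight down under a vertical push of about 3 to 5 N and stays wherever it is left (no spring return). At 0.012 it reaches its stop; pushed on past that, its top gives up to 6 mm more on a stiff inner spring (from 5.5 N, 2 N for each mm, then hard) and comes back up when let go
- roller_tappet: body of the roller tappet: a steel cylinder 34 mm across and 34 mm tall, standing loose in a 12 mm deep well of the board with 1.5 mm clearance all round, so 22 mm of it shows; about 190 g with its plunger. The body's origin is the centre of its underside, z up, about 23 mm above the bench. It is not to be lifted or pushed away
- ball_top (a point): top of the ball tappet's plunger: a thin upright pin 14 mm across with a round, ball-shaped end, which stands 22 mm above the tappet's body when fully up (79 mm above the bench). The point moves down with the plunger; z up
- ball_plunger (a joint): plunger travel of the ball tappet in m: 0 is fully up, 0.012 is its stop, fully down; it starts between 0 and 0.002. It slides straight down under a vertical push of about 3 to 5 N and stays wherever it is left (no spring return). At 0.012 it reaches its stop; pushed on past that, its top gives up to 6 mm more on a stiff inner spring (from 5.5 N, 2 N for each mm, then hard) and comes back up when let go
- ball_tappet: body of the ball tappet: a steel cylinder 34 mm across and 34 mm tall, standing loose in a 12 mm deep well of the board with 1.5 mm clearance all round, so 22 mm of it shows; about 190 g with its plunger. The body's origin is the centre of its underside, z up, about 23 mm above the bench. It is not to be lifted or pushed away
- board: fixed wooden board, 210 x 310 mm and 35 mm thick, lying on the steel bench; origin at the centre of its underside, z up. Its three wells lie in a row along its y axis at x = -35 mm, 90 mm apart, the middle one at y = 0; which tappet stands in which well varies. The bystanders stand in a loose row at about x = +60 mm
- valve: bystander: loose engine valve standing on its head on the board, head 36 mm across, thin 7 mm stem pointing up, 95 mm tall (130 mm above the bench); origin at the centre of its underside
- valve_spring: bystander: loose coil spring with a dark tapered retainer cap that has a small dark hole in its middle, standing on the board, 29 mm across, 44 mm tall; origin at the centre of its underside
- red_cup: bystander: small loose red plastic cup on the board, 50 mm across, 28 mm tall; origin at the centre of its underside
Not all that is in view belongs to the job. Leave any pink look-alike of the ball_tappet alone.

How it is judged:
By the outcome, as a careful person would: the job done as asked, in the order asked, and still so for the second after the job is handed in, with the robot touching nothing.
It also fails if it takes over 51 s, if anything falls off the work surface, if the arm or the gripper's body presses on something with over 40 N, if the wrist force passes 120 N, or if a joint passes its speed limit or range.

ROBOT

A 6-joint arm with a two-finger parallel gripper is mounted at the origin on the work surface. World frame = base frame: x ahead of the robot, y to its left, z up, the work surface at z = 0. Lengths are in m, angles in rad, forces in N, time in s.
With the tool pointing down it reaches from about 0.375 to 0.9 m from the base axis. Payload 3.1 kg.
Tool frame: the origin (TCP) lies midway between the tips of the shut fingers; the grasp point (between the pads) lies 19 mm behind it; z points along the fingers, y is the line along which they close (so a half turn about z gives the same grasp; the last joint's range is limited). The gripper opens to 85 mm and grips with 20 to 120 N. Pads are 22 mm wide; open, the fingers measure 114 mm over their backs; the gripper's body (76 mm by 85 mm) begins 54 mm behind the grasp point. The pads swing forward as they close: fully open they stand 13 mm farther back than shut.
Start: joints at [0.996, 0.527, 1.433, -0, 1.181, -0.178], TCP at [0.242, 0.576, 0.231] pointing down, gripper open.
Joint ranges: [-3.08, 3.08], [-0.75, 2.2], [0.22, 2.44], [-1.43, 4.57], [0, 2.65], [-2.85, 2.85]. Speed limits (rad/s): [2.79, 2.79, 3.14, 3.14, 3.14, 3.14].

INTERFACE

Orientations are given as a unit quaternion [x, y, z, w].
In Python, from station import manip gives the robot as it stands.
- The arm moves only by the tool step_arm, never from a script. Its argument "targets" is text: rows parted by semicolons, each of 4 numbers parted by spaces: the shift along the tool's x, y, z in mm, then the turn about the tool's z in degrees. A call has 1 to 12 rows; each row is the pose to reach, as a shift and turn from the pose commanded when the call began, along the tool's axes at that moment; what a row does not reach only later rows make up. A row lasts 1/10 s, in which the tool goes at most 50 mm and 8.59 degrees, less where a joint would pass 70% of its speed; a pose out of reach is approached as far as the arm can. A call with a gripper value outside its range is refused whole. "gripper" is the closure, from 0 (fully open) to 1 (shut), set as the call begins (left out, the last holds). The fingers move at their own pace and stop on an object; "squeeze" is the grip in N (left out, the last holds). Time passes only in rows, so rows that repeat a pose let the fingers close. It gives the time, the measured TCP pose, the force, the opening and the grip force at its end, in the units of the state.
- manip.sense(): the state, without advancing time (a new reading comes with each control period).
- manip.snapshot(name): name is "scene" or "top" or "wrist"; returns the picture (480x640x3 uint8, red, green, blue); there is no depth.
- manip.get_calibration(name): a dict with "fov_y" (degrees; the focal length in pixels is half the picture's height over the tangent of half this angle, whatever the lens; pixels are square), "cx", "cy" (the principal point, pixels), "k1" (the pictures are not rectified: a ray, as slopes to the right and down, at radius r is drawn at 1 + k1 r^2 times it, then the intrinsics apply), "extrinsics" (4x4, takes a point from camera to world coordinates); the wrist camera has in their place "tool_from_camera" (4x4, takes a point from camera to tool coordinates, whose origin is the TCP and whose axes are the flange's). Camera axes: x right, y down, z forward; pixel columns grow to the right and rows downward; lengths in m; the calibration is good to about 2 mm. A picture is of the moment at which its call begins: read the wrist's pose just before it. get_calibration takes no time and is no camera call.
- manip.sign_off(): hands the job in; it is judged then, once.
Trained networks look in the newest picture that a camera, given by its name, has taken for a name from the list of things; names that differ only in an ending like _2 or _b are one class to them, and where a whole thing is asked for, a point or a joint stands for the part that bears it (a point fixed in the world has none). Each returns a list of dicts, best first, with "p" (0 to 1); they miss things now and then, are a little off and sometimes report something else, mostly with a low value. They report only what shows in the picture. A call takes as long as a camera call. They do not tell look-alikes from the thing itself.
- manip.recognise(camera, query): "position" ([column, row] in pixels, amid what is visible of it).
- manip.masks_of(camera, query): "pixels" (480x640 bool, what is visible of it) and "position" ([column, row] in pixels, amid what is visible of it).
- manip.mark_of(camera, query): "position" ([column, row] in pixels: a listed point, or the origin of a listed thing).
The state is a dict: "t": time; "q": joint angles; "qd": joint speeds; "tau": joint torques, N m; "tcp_pos": TCP position; "tool_rot": TCP orientation; "force": force on the tool from outside, world axes, zero at the start; "ft_torque": the same for the moment, N m; "finger_gap": opening from 0.0 (shut) to 1.0 (fully open); "gripper_force": force on a finger pad.
Only numpy, scipy, OpenCV 4.12 (cv2) and the standard library are available. Lean on these libraries where they do the work, as an engineer would, in place of code of your own. Each camera call takes 0.05 s, during which the arm holds its last target. There are 200 camera calls.

## Working session

There is one attempt and no reset: what is moved stays moved. The work goes in short steps, Python scripts to look and compute and a tool call to move; the robot and the scene stay as the last step left them, time stands still between calls to the robot, and variables do not carry over. Pictures are saved under pics/ and viewed, at most 10 in all, crops included, and the job is handed in when it is done.

Besides the shell and the picture viewer there is one more tool, called after ">>>" as name(argument=value, ...) on one line, values as JSON. step_arm: Moves the arm, as the interface text tells. Its arguments: {"type":"object","properties":{"targets":{"type":"string"},"gripper":{"type":"number"},"squeeze":{"type":"number"}},"required":["targets"]}

```bash
mkdir -p pics
cat > h.py <<'E'
import numpy as np, cv2
from scipy.spatial.transform import Rotation as R
from station import manip
def cam(name, s=None):
    c=manip.get_calibration(name)
    if name=="wrist":
        s=s or manip.sense(); T=np.eye(4); T[:3,:3]=R.from_quat(s["tool_rot"]).as_matrix(); T[:3,3]=s["tcp_pos"]
        E=T@np.array(c["tool_from_camera"])
    else: E=np.array(c["extrinsics"])
    return c,E
def at_z(name,px,z,s=None):
    c,E=cam(name,s); f=240/np.tan(np.radians(c["fov_y"])/2)
    d=np.array([(px[0]-c["cx"])/f,(px[1]-c["cy"])/f]); u=d.copy()
    for _ in range(30): u=d/(1+c["k1"]*(u@u))
    r=E[:3,:3]@np.array([u[0],u[1],1]); o=E[:3,3]
    return o+r*(z-o[2])/r[2]
def save(n,im): cv2.imwrite(f"pics/{n}.png",im[:,:,::-1])
Z=dict(flat_top=.076,roller_top=.088,ball_top=.078,valve=.035,valve_spring=.035,red_cup=.035,board=0)
E
python3 - <<'E'
from h import *
s=manip.sense(); print({k:np.round(s[k],3) for k in("t","tcp_pos","tool_rot","force","finger_gap")})
for cn in("scene","top"):
    save(cn,manip.snapshot(cn))
    c,E=cam(cn); print(cn,E[:3,3].round(2))
    for q in Z:
        for m in manip.mark_of(cn,q)[:3]: print(q,round(m["p"],2),np.round(m["position"],1),at_z(cn,m["position"],Z[q]).round(4))
E
```

```text
{'t': np.float64(0.0), 'tcp_pos': array([0.241, 0.576, 0.23 ]), 'tool_rot': array([ 0.197,  0.98 , -0.001, -0.   ]), 'force': array([ 0.218, -0.365,  0.653]), 'finger_gap': np.float64(0.999)}
scene [ 1.02 -0.12  0.64]
flat_top 0.79 [330.3 236.9] [0.5756 0.0768 0.076 ]
flat_top 0.27 [290.3 325.1] [ 0.6907 -0.0209  0.076 ]
roller_top 0.78 [265.4 247.9] [ 0.5736 -0.0161  0.088 ]
ball_top 0.64 [203.  269.5] [ 0.5729 -0.1019  0.078 ]
ball_top 0.55 [172.1 214.4] [ 0.4604 -0.1219  0.078 ]
valve 0.62 [213.2 352. ] [ 0.6705 -0.1172  0.035 ]
valve_spring 0.87 [289.2 325.3] [ 0.6666 -0.0153  0.035 ]
red_cup 0.67 [369.7 292.2] [0.6548 0.1051 0.035 ]
board 0.66 [279.5 298.9] [ 0.6    -0.0085  0.    ]
top [0.45 0.07 0.71]
flat_top 0.63 [295.4 243.1] [0.565  0.0737 0.076 ]
roller_top 0.87 [354.8 235.4] [ 0.574  -0.0136  0.088 ]
ball_top 0.67 [425.7 326.8] [ 0.4404 -0.1147  0.078 ]
ball_top 0.52 [410.3 238.3] [ 0.5713 -0.0985  0.078 ]
valve 0.58 [409.5 183.5] [ 0.6714 -0.1132  0.035 ]
valve 0.45 [353.3 235.3] [ 0.5848 -0.018   0.035 ]
valve 0.29 [348.1 229. ] [ 0.5951 -0.0099  0.035 ]
valve_spring 0.73 [347.6 187.9] [ 0.6635 -0.0108  0.035 ]
red_cup 0.87 [276.9 189.9] [0.66   0.1039 0.035 ]
board 0.94 [349.3 227.8] [ 0.6047 -0.0159  0.    ]
```

View pics/scene.png

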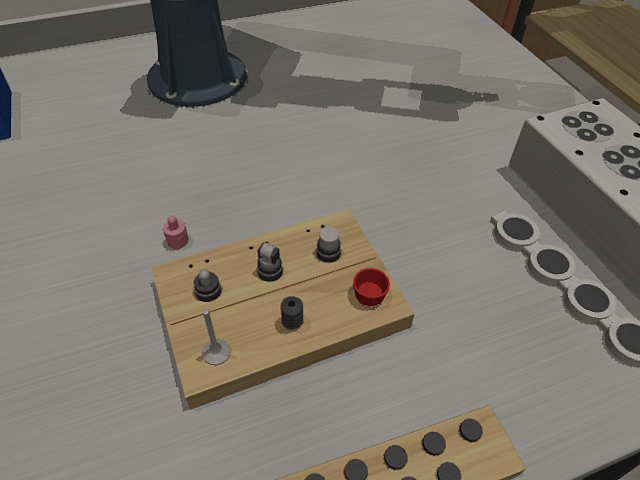

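View pics/top.png

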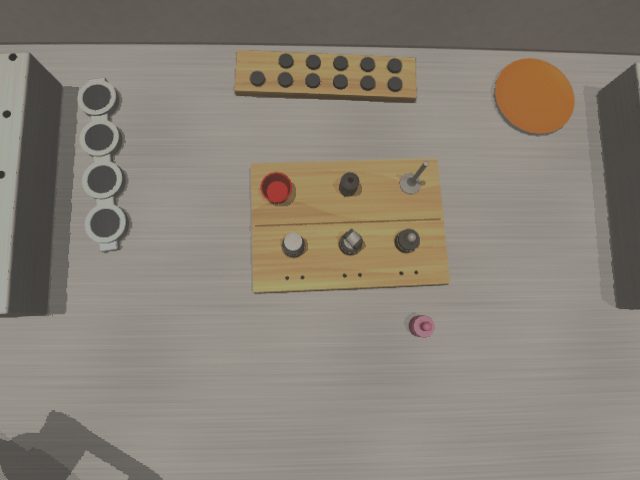

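The scene shows flat at (330,237), roller at (268,250) and ball at (205,280) in the board. The pink look-alike is on the bench at (174,232) in the scene view and (424,327) in the top view. The ball tappet is the grey one in the board's well, top view (410,238), which I'll confirm in a wrist crop. First I shut the gripper and fly to a viewpoint near the flat one.

>>> step_arm(targets="-40 -25 0 -2; -80 -50 0 -4; -120 -75 0 -6; -160 -100 0 -8; -200 -130 0 -10; -240 -160 0 -12; -280 -190 0 -14; -320 -215 0 -16; -360 -240 0 -18; -395 -265 0 -20; -430 -290 0 -22; -460 -315 0 -22.7", gripper=1)

```text
t: 2.0
tcp_pos: [0.5455, 0.1062, 0.2315]
tool_rot: [0.0, 1.0, -0.0, 0.001]
force: [0.8, 0.6, -0.1]
finger_gap: 0.001
gripper_force: 0.0
```

Run:
```python
from h import *
print(np.round(manip.get_calibration("wrist")["tool_from_camera"],3).tolist())
s=manip.sense(); print({k:np.round(s[k],4) for k in("t","tcp_pos","tool_rot","force","finger_gap")})
im=manip.snapshot("wrist"); save("w1",im)
for q in("flat_top","roller_top","ball_top"):
    for m in manip.mark_of("wrist",q)[:3]: print(q,round(m["p"],2),np.round(m["position"],1),at_z("wrist",m["position"],Z[q],s).round(4))
```

```text
[[0.0, -0.953, -0.304, 0.078], [1.0, -0.0, 0.001, -0.001], [-0.001, -0.304, 0.953, -0.142], [0.0, 0.0, 0.0, 1.0]]
{'t': np.float64(2.0), 'tcp_pos': array([0.5455, 0.1062, 0.2315]), 'tool_rot': array([ 2.e-04,  1.e+00, -0.e+00,  6.e-04]), 'force': array([ 0.8171,  0.5738, -0.0987]), 'finger_gap': np.float64(0.0009)}
flat_top 0.78 [290.7 240.7] [0.5686 0.0779 0.076 ]
roller_top 0.62 [172.8 250.9] [ 0.5729 -0.0131  0.088 ]
ball_top 0.81 [ 70.3 251. ] [ 0.5769 -0.1029  0.078 ]
ball_top 0.8 [34.1 73.6] [ 0.4406 -0.1047  0.078 ]
```

View pics/w1.png

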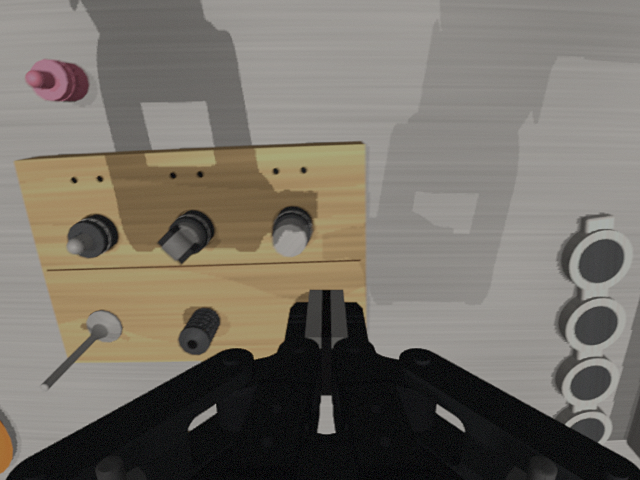

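The wrist view shows the flat disc at (290,240), the roller at (182,246), the grey ball pin at (75,245) in its well and the pink one at (35,78) off the board. The positions agree with the 90 mm well spacing. Next I move to about 40 mm above the flat disc.

>>> step_arm(targets="-15 -20 30; -24.5 -30 65; -24.5 -30 105; -24.5 -30 115; -24.5 -30 115; -24.5 -30 115")

```text
schema error: expected 4 numbers
```

```bash
cat > look.py <<'E'
from h import *
import sys
n,q=sys.argv[1:3]
s=manip.sense(); print({k:np.round(s[k],4) for k in("t","tcp_pos","force")})
save(n,manip.snapshot("wrist"))
for m in manip.mark_of("wrist",q)[:2]: print(q,round(m["p"],2),np.round(m["position"],1),at_z("wrist",m["position"],Z[q],s).round(4))
E
python3 look.py w2 flat_top
```

```text
{'t': np.float64(2.2), 'tcp_pos': array([0.5441, 0.1074, 0.2312]), 'force': array([ 0.6599,  0.8488, -0.5836])}
flat_top 0.92 [289.6 242.5] [0.5682 0.0783 0.076 ]
```

View pics/w2.png

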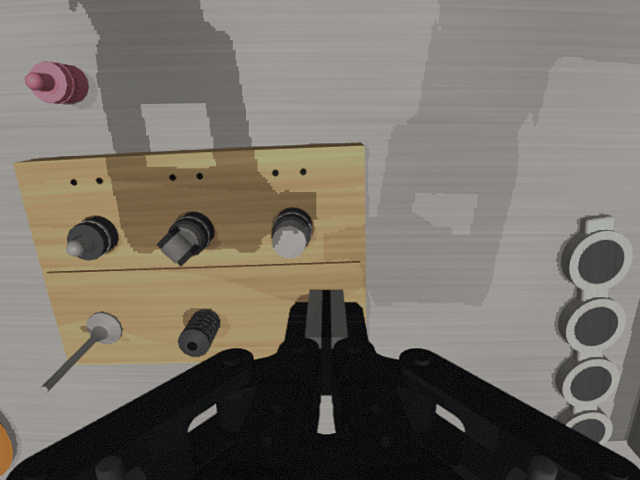

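That move was refused because the rows lacked the turn value, so the view is unchanged: flat disc at (290,242). I resend it with four numbers per row.

>>> step_arm(targets="-15 -20 30 0; -25 -30 65 0; -25 -30 105 0; -25 -30 115 0; -25 -30 115 0; -25 -30 115 0")

```text
t: 2.9
tcp_pos: [0.5696, 0.0791, 0.1176]
tool_rot: [-0.0, 1.0, -0.0, 0.001]
force: [0.3, 0.2, 0.4]
finger_gap: 0.0
gripper_force: 0.0
```

```bash
python3 look.py w3 flat_top
```

```text
{'t': np.float64(2.9), 'tcp_pos': array([0.5696, 0.0791, 0.1176]), 'force': array([0.3178, 0.2046, 0.3759])}
flat_top 0.94 [323.8 268.4] [0.5685 0.0777 0.076 ]
```

View pics/w3.png

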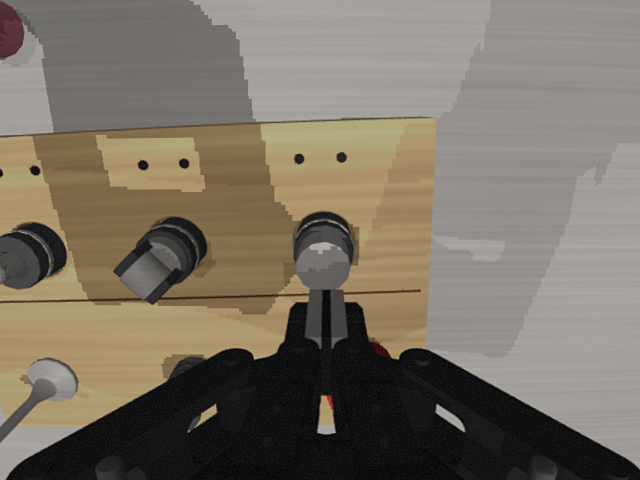

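The picture shows the flat disc at (324,265), straight below the fingertips and within 1–2 mm. I descend.

>>> step_arm(targets="0 -1 15 0; 0 -1 28 0; 0 -1 34 0; 0 -1 36 0; 0 -1 37 0; 0 -1 38 0; 0 -1 39 0; 0 -1 40 0; 0 -1 41 0; 0 -1 42 0; 0 -1 43 0; 0 -1 43 0")

```text
t: 4.2
tcp_pos: [0.5692, 0.0771, 0.0734]
tool_rot: [0.0, 1.0, -0.0, 0.0]
force: [0.2, -0.4, 2.2]
finger_gap: 0.002
gripper_force: 1.1
```

>>> step_arm(targets="0 0 1 0; 0 0 2 0; 0 0 3 0; 0 0 4 0; 0 0 5 0; 0 0 6 0; 0 0 7 0; 0 0 7 0")

```text
t: 5.0
tcp_pos: [0.5692, 0.0771, 0.0661]
tool_rot: [0.0, 1.0, -0.0, 0.0]
force: [1.2, -0.3, 0.7]
finger_gap: -0.0
gripper_force: 0.6
```

>>> step_arm(targets="0 0 1 0; 0 0 1 0; 0 0 1 0")

```text
t: 5.3
tcp_pos: [0.5691, 0.0771, 0.0652]
tool_rot: [0.0, 1.0, -0.0, 0.0]
force: [1.5, 0.6, 2.4]
finger_gap: -0.0
gripper_force: 0.9
```

>>> step_arm(targets="0 0 1 0; 0 0 1 0; 0 0 1 0")

```text
t: 5.6
tcp_pos: [0.5691, 0.0771, 0.0648]
tool_rot: [0.0, 1.0, -0.0, 0.0]
force: [0.6, -0.1, 6.2]
finger_gap: -0.002
gripper_force: 2.9
```

>>> step_arm(targets="0 0 1 0; 0 0 1 0; 0 0 1 0")

```text
t: 5.9
tcp_pos: [0.5691, 0.0771, 0.0641]
tool_rot: [0.0, 1.0, -0.0, 0.0]
force: [0.3, 0.1, 7.8]
finger_gap: -0.001
gripper_force: 3.6
```

The force rises at the spring rate at z = 65 mm, so the flat plunger is at its stop. Now I go straight up and over to the roller.

>>> step_arm(targets="0 0 -2 0; 0 0 -10 0; 0 0 -30 0; 0 0 -61 0; -2 -30 -66 0; -4 -60 -66 0; -4 -85 -66 0; -4 -91 -66 0; -4 -91 -66 0; -4 -91 -66 0")

```text
t: 6.9
tcp_pos: [0.5723, -0.013, 0.1291]
tool_rot: [0.0, 1.0, 0.0, -0.001]
force: [-0.0, -0.1, -0.3]
finger_gap: 0.003
gripper_force: 0.0
```

```bash
python3 look.py w4 roller_top
```

```text
{'t': np.float64(6.9), 'tcp_pos': array([ 0.5723, -0.013 ,  0.1291]), 'force': array([-0.0238, -0.0601, -0.29  ])}
roller_top 0.69 [325.2 271.8] [ 0.5728 -0.0137  0.088 ]
roller_top 0.26 [158.4 270.4] [ 0.5722 -0.0982  0.088 ]
```

View pics/w4.png

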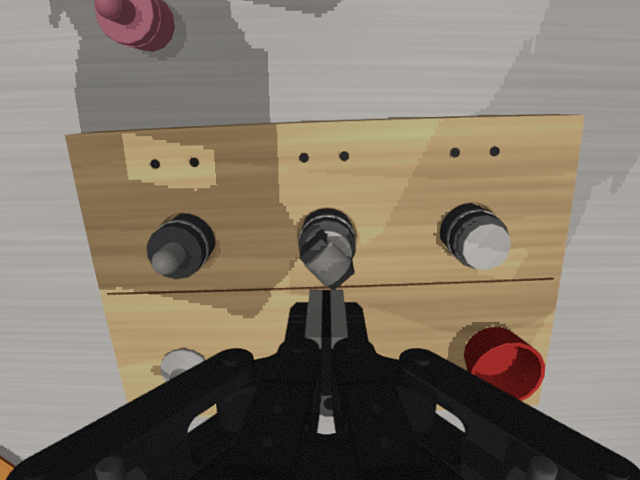

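The roller sits at (328,262), centred below the fingertips, and the flat plunger to the right is visibly down. Pressing the roller (stop expected at z ≈ 77 mm).

>>> step_arm(targets="0 -1 15 0; 0 -1 28 0; 0 -1 35 0; 0 -1 38 0; 0 -1 39 0; 0 -1 40 0; 0 -1 41 0; 0 -1 42 0; 0 -1 43 0; 0 -1 44 0; 0 -1 45 0; 0 -1 45 0")

```text
t: 8.2
tcp_pos: [0.5733, -0.015, 0.0844]
tool_rot: [0.0, 1.0, -0.0, 0.0]
force: [0.4, 0.1, 1.3]
finger_gap: -0.002
gripper_force: 1.2
```

>>> step_arm(targets="0 0 1 0; 0 0 2 0; 0 0 3 0; 0 0 4 0; 0 0 5 0; 0 0 6 0; 0 0 6 0")

```text
t: 8.9
tcp_pos: [0.573, -0.0149, 0.0781]
tool_rot: [0.0, 1.0, -0.0, 0.0]
force: [1.7, -1.0, 0.7]
finger_gap: -0.006
gripper_force: 0.8
```

>>> step_arm(targets="0 0 1 0; 0 0 1 0; 0 0 1 0")

```text
t: 9.2
tcp_pos: [0.5729, -0.0149, 0.0772]
tool_rot: [0.0, 1.0, -0.0, -0.0]
force: [0.3, -0.4, 1.8]
finger_gap: 0.001
gripper_force: 0.9
```

>>> step_arm(targets="0 0 1 0; 0 0 1 0; 0 0 1 0")

```text
t: 9.5
tcp_pos: [0.5732, -0.0149, 0.0768]
tool_rot: [0.0, 1.0, -0.0, 0.0]
force: [0.3, -0.2, 4.4]
finger_gap: -0.003
gripper_force: 2.8
```

>>> step_arm(targets="0 0 0.5 0; 0 0 0.5 0; 0 0 0.5 0")

```text
t: 9.8
tcp_pos: [0.5733, -0.0149, 0.0765]
tool_rot: [0.0, 1.0, -0.0, 0.0]
force: [1.4, -1.1, 6.4]
finger_gap: -0.0
gripper_force: 3.1
```

>>> step_arm(targets="0 0 0.7 0; 0 0 0.7 0; 0 0 0.7 0")

```text
t: 10.1
tcp_pos: [0.5733, -0.015, 0.0759]
tool_rot: [0.0, 1.0, -0.0, 0.0]
force: [-0.2, -0.3, 8.0]
finger_gap: 0.002
gripper_force: 3.7
```

The roller is at its stop. Straight up and over to the ball tappet.

>>> step_arm(targets="0 0 -2 0; 0 0 -10 0; 0 0 -30 0; 0 0 -48 0; -1 -30 -48 0; -1 -60 -48 0; -1 -80 -48 0; -1 -87 -48 0; -1 -87 -48 0; -1 -87 -48 0")

```text
t: 11.1
tcp_pos: [0.5732, -0.101, 0.1229]
tool_rot: [0.0, 1.0, 0.0, -0.001]
force: [-0.2, -0.0, -0.5]
finger_gap: -0.002
gripper_force: 0.0
```

```bash
python3 look.py w5 ball_top; python3 -c "
import cv2;im=cv2.imread('pics/w5.png');cv2.imwrite('pics/w5c.png',cv2.resize(im[150:350,190:450],None,fx=3,fy=3))"
```

```text
{'t': np.float64(11.1), 'tcp_pos': array([ 0.5732, -0.101 ,  0.1229]), 'force': array([-0.1951, -0.0484, -0.489 ])}
ball_top 0.86 [320.  270.9] [ 0.5748 -0.1043  0.078 ]
```

View pics/w5c.png

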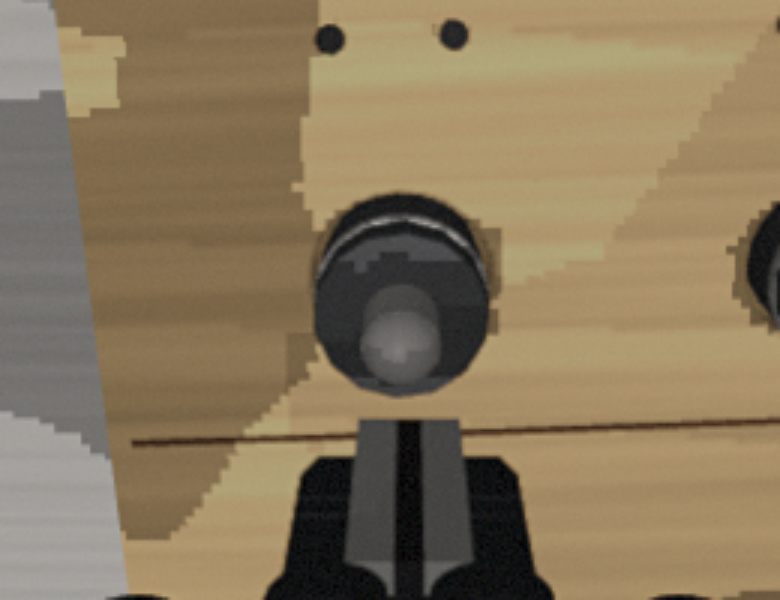

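The crop shows the grey ball-ended pin at wrist pixel (324,265), standing in the board's well with a dark body. So it is the real ball tappet and not the pink one, and it is centred under the tips. Pressing it (stop expected at z ≈ 67 mm).

>>> step_arm(targets="0 -1 15 0; 0 -1 28 0; 0 -1 36 0; 0 -1 40 0; 0 -1 42 0; 0 -1 43 0; 0 -1 44 0; 0 -1 45 0; 0 -1 46 0; 0 -1 47 0; 0 -1 48 0; 0 -1 48 0")

```text
t: 12.4
tcp_pos: [0.5741, -0.103, 0.0753]
tool_rot: [0.0, 1.0, -0.0, 0.0]
force: [-0.1, 0.9, 2.8]
finger_gap: 0.002
gripper_force: 1.2
```

>>> step_arm(targets="0 0 1 0; 0 0 2 0; 0 0 3 0; 0 0 4 0; 0 0 5 0; 0 0 6 0; 0 0 6 0; 0 0 6 0")

```text
t: 13.2
tcp_pos: [0.574, -0.1029, 0.069]
tool_rot: [0.0, 1.0, -0.0, 0.0]
force: [-0.1, -1.0, 1.0]
finger_gap: -0.004
gripper_force: 0.7
```

>>> step_arm(targets="0 0 1 0; 0 0 1 0; 0 0 1 0")

```text
t: 13.5
tcp_pos: [0.574, -0.1029, 0.0681]
tool_rot: [0.0, 1.0, -0.0, 0.0]
force: [1.2, 0.5, 2.4]
finger_gap: 0.006
gripper_force: 0.9
```

>>> step_arm(targets="0 0 1 0; 0 0 1 0; 0 0 1 0")

```text
t: 13.8
tcp_pos: [0.574, -0.1029, 0.0671]
tool_rot: [0.0, 1.0, -0.0, 0.0]
force: [0.7, 0.6, 1.7]
finger_gap: -0.001
gripper_force: 1.0
```

>>> step_arm(targets="0 0 0.7 0; 0 0 0.7 0; 0 0 0.7 0")

```text
t: 14.1
tcp_pos: [0.5741, -0.1029, 0.0667]
tool_rot: [0.0, 1.0, -0.0, 0.0]
force: [0.3, 0.4, 4.5]
finger_gap: -0.001
gripper_force: 2.4
```

>>> step_arm(targets="0 0 0.6 0; 0 0 0.6 0; 0 0 0.6 0")

```text
t: 14.4
tcp_pos: [0.5741, -0.1029, 0.0662]
tool_rot: [0.0, 1.0, -0.0, 0.0]
force: [0.0, -0.3, 5.5]
finger_gap: -0.001
gripper_force: 3.0
```

>>> step_arm(targets="0 0 0.6 0; 0 0 0.6 0; 0 0 0.6 0")

```text
t: 14.7
tcp_pos: [0.5741, -0.103, 0.0658]
tool_rot: [0.0, 1.0, -0.0, 0.0]
force: [0.9, -0.3, 7.4]
finger_gap: -0.004
gripper_force: 3.5
```

The ball plunger is at its stop. I retract, and back off towards the robot to check the result.

>>> step_arm(targets="0 0 -2 0; 0 0 -10 0; 0 0 -30 0; 0 0 -70 0; 0 30 -110 0; 0 60 -140 0; 10 90 -150 0; 20 95 -150 0; 20 95 -150 0; 20 95 -150 0")

```text
t: 15.7
tcp_pos: [0.5533, -0.0084, 0.2144]
tool_rot: [0.0, 1.0, -0.0, -0.001]
force: [0.4, -0.4, 0.1]
finger_gap: -0.003
gripper_force: 0.0
```

Run:
```python
from h import *
s=manip.sense(); print(s["t"],s["tcp_pos"],s["force"])
im=manip.snapshot("wrist"); save("w6",im)
for q in Z:
    for m in manip.mark_of("wrist",q)[:1]: print(q,round(m["p"],2),at_z("wrist",m["position"],Z[q]-(.011 if "top" in q else 0),s).round(4))
```

```text
15.7 [ 0.55328368 -0.00835039  0.21438527] [ 0.4416048  -0.42219025  0.08744823]
flat_top 0.8 [0.5687 0.0786 0.065 ]
roller_top 0.93 [ 0.5745 -0.0131  0.077 ]
ball_top 0.68 [ 0.4404 -0.1208  0.067 ]
valve 0.75 [ 0.6726 -0.1137  0.035 ]
valve_spring 0.55 [ 0.5867 -0.013   0.035 ]
red_cup 0.94 [0.6564 0.1023 0.035 ]
board 0.97 [ 0.6076 -0.0103  0.    ]
```

View pics/w6.png

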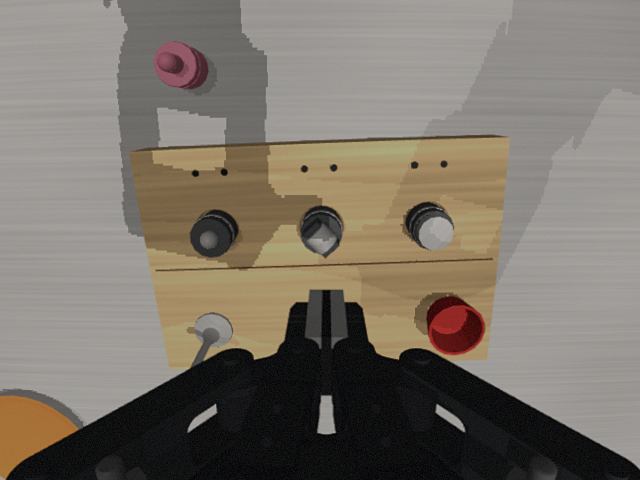

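All three plungers are down: ball at (208,240), roller at (322,237), flat at (435,232). The tappets are upright in their wells, and the valve and cup are unmoved. The spring is hidden behind the gripper, but the arm never went near it. Handing in.

```bash
python3 -c "
from station import manip
print(manip.sign_off())"
```

```text
the job is handed in; nothing more can be done
None
```

I pressed the flat, roller and ball plungers to their stops in that order, with no force reading above about 8 N, left the tappets standing in their wells, and handed the job in at about 16 s; the verdict was not shown.

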